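# Test the hinge of a café cup-lid bin

## Robot

A 7-joint arm with a two-finger parallel gripper is mounted at the origin on the work surface. World frame = base frame: x ahead of the robot, y to its left, z up, the work surface at z = 0. Lengths are in m, angles in rad, forces in N, time in s.
With the tool pointing down it reaches from about 0.4 to 0.85 m from the base axis. Payload 10.4 kg.
Tool frame: the origin (TCP) lies at the very end of the fingers, on their centre line; the grasp point (between the pads) lies 19 mm behind it; z points along the fingers, y is the direction in which the jaws open and shut (so a half turn about z gives the same grasp; the last joint's range is limited). The gripper opens to 85 mm and grips with 20 to 120 N. Pads are 22 mm wide; open, the fingers measure 114 mm over their backs; the gripper's body (76 mm by 85 mm) begins 54 mm behind the grasp point. The pads swing forward as they close: fully open they stand 13 mm farther back than shut.
Start: joints at [-1.262, 0.332, -0.065, 1.46, 0.022, 1.35, -0.088], TCP at [0.204, 0.591, 0.231] pointing down, gripper open.
Joint ranges: [-2.6, 2.6], [-0.5, 2.12], [-1.47, 1.34], [0.16, 2.42], [-1.27, 4.41], [0.06, 2.06], [-2.6, 2.6]. Speed limits (rad/s): [2.22, 2.22, 2.79, 2.79, 3.14, 3.14, 3.14].

## Interface

Orientations are given as a unit quaternion [x, y, z, w].
In Python, from workcell import get_obs, camera, camera_info, hand_in gives the robot as it stands.
- The arm moves only by the tool move_arm, never from a script. Its argument "moves" is a list of rows, each a list of 3 entries, a list of its own where there are three numbers: the shift along the tool's x, y, z in units of 25 mm (1.0 is 25 mm), then the turn, a rotation vector about the tool's x, y, z in degrees, then the opening, from 0 (shut) to 1 (fully open). A call has 1 to 5 rows; each row shifts and turns the commanded pose from where the row before left it, along the tool's axes as they then stand; what a row does not reach is not made up. A row lasts 1/8 s, in which the tool goes at most 62.5 mm and 10.7 degrees, less where a joint would pass 70% of its speed; a pose out of reach is approached as far as the arm can. A call is refused whole if a number of a shift passes 1 or a number of a turn 10.7, either way. A call with a gripper value outside its range is refused whole. The fingers move at their own pace and stop on an object; "squeeze" is the grip in N (left out, the last holds). Time passes only in rows, so rows that do not move let the fingers close. It gives the time, the measured TCP pose, the force and the opening at its end, in the units of the state.
- get_obs(): the state, without advancing time (a new reading comes with each control period).
- camera(name): name is "scene" or "top"; returns the picture (384x512x3 uint8, red, green, blue); there is no depth.
- camera_info(name): a dict with "fx", "fy", "cx", "cy" (pixels), "origin" and "rotation" of the camera in the world. Camera axes: x right, y down, z forward; pixel columns grow to the right and rows downward; lengths in m; the calibration is good to about 2 mm. A picture is of the moment at which its call begins. camera_info takes no time and is no camera call.
- hand_in(): hands the job in, once; it reports no verdict.
The state is a dict: "clock": time; "joint_pos": joint angles; "joint_velocities": joint speeds; "tau": joint torques, N m; "position": TCP position; "ee_rot": TCP orientation; "ft_force": force on the tool from outside, world axes, zero at the start; "torque": the same for the moment, N m; "grip_width": opening from 0.0 (shut) to 1.0 (fully open).
Only numpy, scipy, OpenCV 4.12 (cv2) and the standard library are available. Lean on these libraries where they do the work, as an engineer would, in place of code of your own. Each camera call takes 0.05 s, during which the arm holds its last target. There are 200 camera calls.

## Task

Check that the friction hinge of the counter bin still holds its lid: raise the lid by its handle, let go so that it settles by itself at about 30 degrees open and watch it stay there for over a second, then raise it again and leave it standing by itself at about 60 degrees. The hinge springs back when let go, and it is the settled angle that counts; handle it gently, do not swing the lid up to vertical, and leave the things around the bin alone.

Things in the scene. Friction and masses are not known exactly. Their poses are not given: they have to be found in the camera images.
- bin: Open steel counter bin holding takeaway-cup lids, fixed to the counter; 190 (its x) by 260 (its y) by 120 mm high, walls 5 mm. Origin: centre of its underside, on the counter. Its front is its -x side (towards the robot), z up; it may be yawed.
- lid: Black plastic lid, 194 by 264 by 8 mm, 0.22 to 0.72 kg; starts shut or ajar by under 15 degrees. Origin: on the hinge axis, middle of the bin's far rim (95 mm along bin +x, 121 mm above the counter). Axes as the bin's when shut; it swings up about its y axis: the angle of its z axis from vertical is the opening angle. Its front edge lies 194 mm along its -x.
- hinge_axis (a point): Middle of the hinge axis, fixed on the bin, axes as the bin's. Lifting takes 5 to 12 N at the handle. The hinge is springy: while it is moved, the lid flexes on it by 1 rad per 4 N m of the hand's torque about the axis, and springs back by just that when let go. So a lifted lid sinks back 14 to 24 degrees (heavy lids, low angles: more), then stays; one pressed down rises a little. Stop at about 100 degrees.
- lid_handle (a point): Centre of the steel T-handle's cross-bar: 18 mm thick, 44 mm long, parallel to the lid's y, on a 14 mm central stem. It lies 170 mm along lid -x and 43 mm along lid z from the hinge axis (35 mm above the lid's top face). It can be pinched over its two flat ends, 44 mm apart, which turn between the fingers as the lid swings; a grip of 15 to 20 N is plenty, over 30 too much.
- pitcher: Loose steel milk pitcher with a handle, 80 mm across, 105 mm high, beside the bin. Origin: centre of its underside. Leave alone.
- jar: Loose amber glass jar with black cap, 70 mm across, 110 mm high, beside the bin. Origin: centre of its underside. Leave alone.
- cup: Loose white ceramic cup, 80 mm across, 85 mm high, beside the bin. Origin: centre of its underside. Leave alone.

How it is judged:
By the outcome, as a careful person would: the job done as asked, in the order asked, and still so for the second after the job is handed in, with the robot touching nothing.
It also fails if it takes over 61 s, if anything falls off the work surface, if the arm or the gripper's body presses on something with over 40 N, if the wrist force passes 120 N, or if a joint passes its speed limit or range.

## Working session

There is one attempt and no reset: what is moved stays moved. The work goes in short steps, Python scripts to look and compute and a tool call to move; the robot and the scene stay as the last step left them, time stands still between calls to the robot, and variables do not carry over. Pictures are saved under pics/ and viewed, about 8 in all and at most 12, crops included, and the job is handed in when it is done.

Besides the shell and the picture viewer there is one more tool, called after ">>>" as name(argument=value, ...) on one line, values as JSON. move_arm: Moves the arm, as the interface text tells. Its arguments: {"type":"object","properties":{"moves":{"type":"array","items":{"type":"array"}},"squeeze":{"type":"number"}},"required":["moves"]}

```bash
mkdir -p pics; ls; python3 - <<'E'
from workcell import *
import cv2,numpy as np
o=get_obs();print(o)
for n in("scene","top"):
    i=camera_info(n);print(n,i)
    im=camera(n);np.save(f"pics/{n}0.npy",im);cv2.imwrite(f"pics/{n}0.png",im[:,:,::-1])
a=np.hstack([cv2.imread("pics/scene0.png"),cv2.imread("pics/top0.png")])
E
```

```text
pics
{'clock': 0.0, 'joint_pos': array([-1.26162576,  0.33284569, -0.06470329,  1.46097712,  0.0215666 ,
        1.34987634, -0.08855379]), 'joint_velocities': array([-0.00097598,  0.00012515, -0.00052705, -0.00030419, -0.00043628,
        0.0003992 ,  0.00103566]), 'tau': array([-2.29438037e-04, -6.25441360e+01,  4.89785685e-02, -3.91612029e+01,
        1.60865119e-02,  9.81384394e-03, -4.00171996e-05]), 'position': array([0.20344132, 0.59055595, 0.23051518]), 'ee_rot': array([ 1.65143377e-01,  9.86269317e-01, -6.99201139e-04, -1.00272058e-04]), 'ft_force': array([0.21726539, 0.01112859, 0.72497633]), 'torque': array([ 0.05213814, -0.02168002, -0.00048257]), 'grip_width': 1.001359127711927}
scene {'fx': 408.47861704616287, 'fy': 408.47861704616287, 'cx': 256.3928777325563, 'cy': 187.38503066167644, 'origin': array([1.29658702, 0.54098824, 0.78883451]), 'rotation': array([ 0.40298315,  0.80719748, -0.38559279, -0.19327445])}
top {'fx': 369.4084196447902, 'fy': 369.4084196447902, 'cx': 257.3937716846786, 'cy': 192.83348655544387, 'origin': array([0.41956452, 0.06364212, 1.1113439 ]), 'rotation': array([ 0.7105222 , -0.69693394,  0.06743603, -0.0699547 ])}
```

View pics/scene0.png

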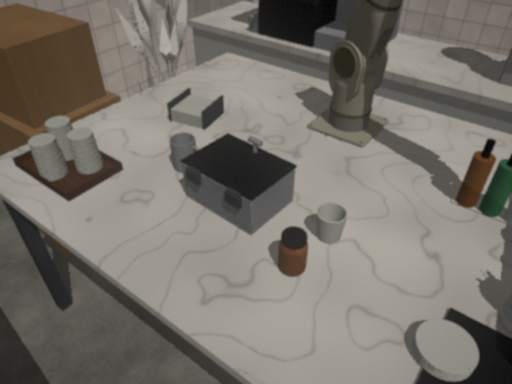

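View pics/top0.png

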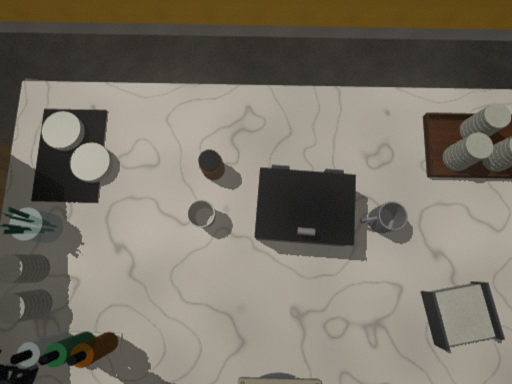

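The top view shows the shut-looking black lid at about (257–355, 168–244), with the handle bar at (306,231) and hinge lugs at (280,167) and (333,170). The cup is at (201,213), the jar at (211,165) and the pitcher at (390,217). In the scene view the handle is near (256,145).

```bash
cat > h.py <<'E'
import numpy as np,cv2
from workcell import *
from scipy.spatial.transform import Rotation as R
I={n:camera_info(n) for n in("scene","top")}
def ray(n,uv):
    i=I[n];d=R.from_quat(i["rotation"]).apply([(uv[0]-i["cx"])/i["fx"],(uv[1]-i["cy"])/i["fy"],1]);return i["origin"],d/np.linalg.norm(d)
def onz(n,uv,z):
    o,d=ray(n,uv);return o+d*(z-o[2])/d[2]
def tri(a,b):
    o,d=ray("top",a);p,e=ray("scene",b)
    s=np.linalg.lstsq(np.c_[d,-e],p-o,rcond=None)[0];x,y=o+d*s[0],p+e*s[1]
    return (x+y)/2,np.linalg.norm(x-y)
def proj(n,p):
    i=I[n];c=R.from_quat(i["rotation"]).inv().apply(np.array(p)-i["origin"]);return np.array([i["fx"]*c[0]/c[2]+i["cx"],i["fy"]*c[1]/c[2]+i["cy"]])
E
python3 - <<'E'
from h import *
im=np.load("pics/top0.npy");g=im.max(2)
sub=g[150:260,245:365]
m=(sub<45).astype(np.uint8);m=cv2.morphologyEx(m,cv2.MORPH_CLOSE,np.ones((15,15)))
m=cv2.morphologyEx(m,cv2.MORPH_OPEN,np.ones((25,25)))
c=max(cv2.findContours(m,0,2)[0],key=cv2.contourArea)
r=cv2.minAreaRect(c);b=cv2.boxPoints(r)+[245,150];print(r,b)
q=cv2.approxPolyDP(c,6,True)[:,0]+[245,150];print("quad",q)
for p in q: print(p,onz("top",p,.125),proj("scene",onz("top",p,.125)))
s=g[222:240,290:322];hm=(s>70).astype(np.uint8);print(s[::2,::2])
ys,xs=np.nonzero(hm);print("handle",xs.mean()+290,ys.mean()+222,xs.min()+290,xs.max()+290,ys.min()+222,ys.max()+222)
print(onz("top",(306,231),.17))
A=np.hstack([cv2.resize(cv2.imread("pics/scene0.png")[120:240,160:310],None,fx=4,fy=4,interpolation=2)])
cv2.imwrite("pics/c1.png",A)
B=cv2.resize(cv2.imread("pics/top0.png")[155:255,240:375],None,fx=5,fy=5,interpolation=2);cv2.imwrite("pics/c2.png",B)
E
```

```text
((61.13999938964844, 56.480003356933594), (97.51629638671875, 70.94615936279297), 3.1798300743103027) [[255.48922729 239.19385529]
 [259.42461395 168.35692406]
 [356.79077148 173.76615143]
 [352.85538483 244.60308075]]
quad [[261 170]
 [257 237]
 [353 242]
 [354 176]]
[261 170] [0.67822589 0.06039791 0.125     ] [250.90251572 197.30869616]
[257 237] [0.49424484 0.06779906 0.125     ] [293.24217491 164.20542596]
[353 242] [ 0.48597216 -0.18688404  0.125     ] [225.27995362 133.97856606]
[354 176] [ 0.6660933  -0.19512462  0.125     ] [181.70566738 159.85933682]
[[ 34  35  32  30  35  33  33  29  32  32  32  34  31  30  31  32]
 [ 35  37  29  34  32  31  28  30  32  34  32  30  31  33  29  30]
 [ 33  32  37  32  40  35  37  29  33  30  33  29  27  30  32  28]
 [ 32  33  37  32 109 102  98  92  86  83  82  66  59  28  34  30]
 [ 35  36  32  38 119 122 118 120 120 116 111 113 106  33  32  27]
 [ 32  34  33  38  97 101 103 108 108 109 113 113 109  30  34  35]
 [ 34  37  34  35  53  54  55  69  67  74  82  85  85  29  29  34]
 [ 36  36  34  34  32  35  28  31  28  30  29  31  29  26  29  25]
 [ 35  37  40  34  37  36  30  32  29  26  25  27  29  32  32  30]]
handle 305.9357798165138 230.69724770642202 298 314 227 234
[ 0.50845173 -0.05676791  0.17      ]
```

View pics/c1.png

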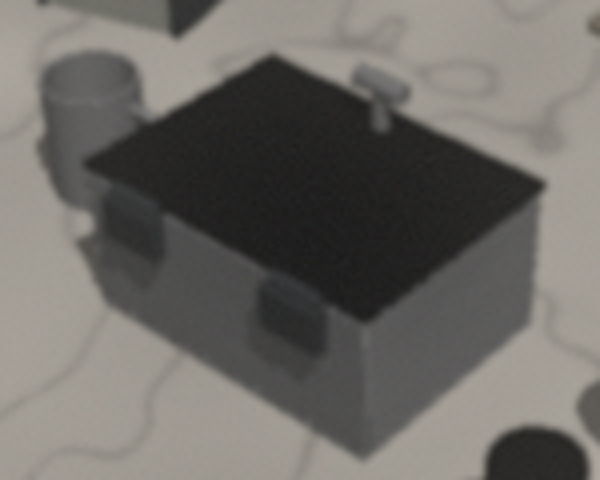

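View pics/c2.png

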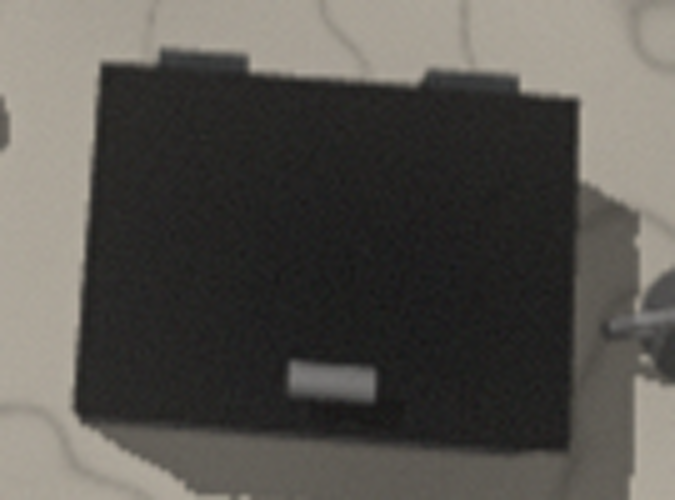

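The crops show clear lid corners and the handle bar in both views, so I'll triangulate them.

```bash
python3 - <<'E'
from h import *
T=lambda x,y:((x+.5)/5-.5+240,(y+.5)/5-.5+155)
S=lambda x,y:((x+.5)/4-.5+160,(y+.5)/4-.5+120)
P={}
for k,a,b in [("BL",(103,64),(365,322)),("BR",(580,100),(83,163)),("FL",(77,415),(545,186)),("FR",(568,450),(272,55)),("H",(332,382),(381,84))]:
    P[k],e=tri(T(*a),S(*b));print(k,P[k].round(4),e.round(4))
v=P["BL"]-P["BR"];w=P["FL"]-P["FR"];print(np.degrees(np.arctan2(-v[0],v[1])),np.degrees(np.arctan2(-w[0],w[1])),np.linalg.norm(v),np.linalg.norm(w))
F=(P["FL"]+P["FR"])/2;B=(P["BL"]+P["BR"])/2;d=B-F;print(F,B,np.linalg.norm(d),"yaw",np.degrees(np.arctan2(d[1],d[0])),"open",np.degrees(np.arcsin(-d[2]/np.linalg.norm(d))))
h=P["H"]-B;print("handle rel back",h)
o=get_obs();print(R.from_quat(o["ee_rot"]).as_matrix().round(3))
for n,uv in(("cup",(201,213)),("jar",(210,160)),("pitcher",(392,216)),("pitcherhandle",(361,220))):print(n,onz("top",uv,.1).round(3))
E
```

```text
BL [0.6854 0.064  0.1228] 0.0029
BR [ 0.6696 -0.1988  0.1241] 0.0025
FL [0.4923 0.0742 0.1202] 0.0024
FR [ 0.4783 -0.186   0.1242] 0.0032
H [ 0.5085 -0.0567  0.1622] 0.0024
-3.444983691923206 -3.083354579557329 0.26324194918461574 0.2605696429767001
[ 0.48531684 -0.0559023   0.12222785] [ 0.67747716 -0.06740851  0.12342934] 0.19250824802466462 yaw -3.426674832487037 open -0.3576004626528432
handle rel back [-0.16892823  0.01068676  0.03878686]
[[-0.945  0.326 -0.   ]
 [ 0.326  0.945 -0.001]
 [-0.    -0.001 -1.   ]]
cup [0.559 0.224 0.1  ]
jar [0.711 0.206 0.1  ]
pitcher [ 0.561 -0.303  0.1  ]
pitcherhandle [ 0.548 -0.217  0.1  ]
```

>>> move_arm(moves=[[[-1, -1, 0], [0, 0, -7.8], 1], [[-1, -1, 0], [0, 0, -7.8], 1], [[-1, -1, 0], [0, 0, 0], 1], [[-1, -1, 0], [0, 0, 0], 1], [[-1, -1, 0], [0, 0, 0], 1]])

```text
clock: 0.72
position: [0.3098, 0.4493, 0.231]
ee_rot: [0.03, 1.0, -0.0, -0.0]
ft_force: [-0.4, -1.1, 0.1]
grip_width: 0.999
```

>>> move_arm(moves=[[[-1, -1, 0], [0, 0, 0], 1], [[-1, -1, 0], [0, 0, 0], 1], [[-1, -1, 0], [0, 0, 0], 1], [[-1, -1, 0], [0, 0, 0], 1], [[-1, -1, 0], [0, 0, 0], 1]])

```text
clock: 1.35
position: [0.427, 0.3172, 0.231]
ee_rot: [0.03, 1.0, -0.0, -0.0]
ft_force: [0.2, 0.4, -0.1]
grip_width: 1.0
```

>>> move_arm(moves=[[[-1, -1, 0], [0, 0, 0], 1], [[-1, -1, 0], [0, 0, 0], 1], [[0, -1, 0], [0, 0, 0], 1], [[0, -1, 0], [0, 0, 0], 1], [[0, -1, 0], [0, 0, 0], 1]])

```text
clock: 1.98
position: [0.468, 0.1895, 0.2312]
ee_rot: [0.029, 1.0, 0.0, -0.0]
ft_force: [-0.0, -0.4, 0.5]
grip_width: 1.003
```

>>> move_arm(moves=[[[-0.5, -1, 0], [0, 0, 0], 1], [[-0.5, -1, 0], [0, 0, 0], 1], [[-0.5, -1, 0], [0, 0, 0], 1], [[-0.5, -1, 0], [0, 0, 0], 1], [[-0.2, -1, 0], [0, 0, 0], 1]])

```text
clock: 2.6
position: [0.5159, 0.0616, 0.2313]
ee_rot: [0.029, 1.0, 0.0, -0.0]
ft_force: [-0.4, -0.1, -0.4]
grip_width: 0.999
```

>>> move_arm(moves=[[[0, -1, 0], [0, 0, 0], 1], [[0, -1, 0], [0, 0, 0], 1], [[0, -1, 0], [0, 0, 0], 1], [[0, -0.6, 0], [0, 0, 0], 1], [[0, 0, 0], [0, 0, 0], 1]])

```text
clock: 3.22
position: [0.5107, -0.028, 0.2314]
ee_rot: [0.03, 1.0, 0.0, 0.0]
ft_force: [0.0, 0.2, -0.3]
grip_width: 1.0
```

>>> move_arm(moves=[[[0, -0.8, 0], [0, 0, 0], 1], [[0, -0.4, 0.4], [0, 0, 0], 1], [[0, 0, 0.8], [0, 0, 0], 1], [[0, 0, 0], [0, 0, 0], 1]])

```text
clock: 3.72
position: [0.5083, -0.0565, 0.1996]
ee_rot: [0.029, 1.0, -0.0, -0.002]
ft_force: [-0.3, 0.8, 0.3]
grip_width: 1.0
```

```bash
python3 - <<'E'
from h import *
a=camera("scene")[100:220,180:330];b=camera("top")[170:270,240:365]
A=cv2.resize(a,(600,480),interpolation=2)
B=cv2.resize(b,(600,480),interpolation=2)
cv2.imwrite("pics/c3.png",cv2.resize(np.hstack([A,B]),(800,320))[:,:,::-1])
print(get_obs()["position"],R.from_quat(get_obs()["ee_rot"]).as_matrix().round(3))
E
```

```text
[ 0.50932536 -0.05670161  0.20133849] [[-0.998  0.059 -0.   ]
 [ 0.059  0.998  0.   ]
 [ 0.     0.    -1.   ]]
```

View pics/c3.png

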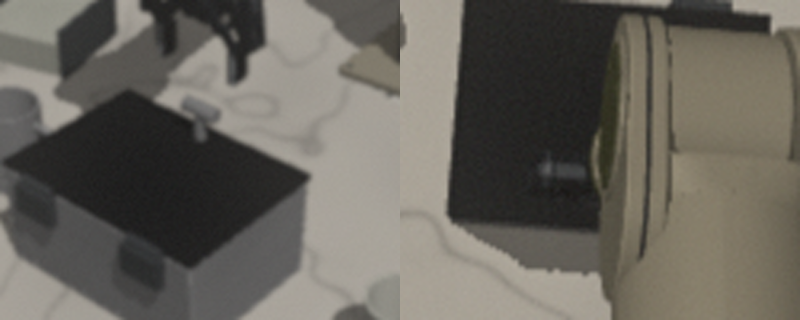

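In the scene crop the fingers straddle the handle, with tips at about (170,50) and (237,78) and the bar at (200,107). I'll descend and pinch.

>>> move_arm(moves=[[[0, 0, 0.8], [0, 0, 0], 1], [[0, 0, 0.8], [0, 0, 0], 1], [[0, 0, 0.7], [0, 0, 0], 1], [[0, 0, 0], [0, 0, 0], 1], [[0, 0, 0], [0, 0, 0], 0.6]], squeeze=20)

```text
clock: 4.45
position: [0.5098, -0.0573, 0.1445]
ee_rot: [0.03, 1.0, 0.0, 0.0]
ft_force: [-0.1, -0.5, 0.5]
grip_width: 0.816
```

>>> move_arm(moves=[[[0, 0, 0], [0, 0, 0], 0.4], [[0, 0, 0], [0, 0, 0], 0.4], [[0, 0, 0], [0, 0, 0], 0.4], [[0, 0, 0], [0, 0, 0], 0.4]])

```text
clock: 4.95
position: [0.5098, -0.0568, 0.1446]
ee_rot: [0.03, 1.0, 0.001, 0.001]
ft_force: [-1.0, 3.9, 5.0]
grip_width: 0.507
```

>>> move_arm(moves=[[[-0.14, 0, -0.47], [0, 0, 0], 0.4], [[-0.17, 0, -0.46], [0, 0, 0], 0.4], [[-0.2, 0, -0.45], [0, 0, 0], 0.4], [[-0.23, 0, -0.43], [0, 0, 0], 0.4], [[-0.26, 0, -0.41], [0, 0, 0], 0.4]])

```text
clock: 5.58
position: [0.5335, -0.0583, 0.1991]
ee_rot: [0.029, 1.0, 0.0, -0.002]
ft_force: [-1.6, 5.2, -8.7]
grip_width: 0.513
```

>>> move_arm(moves=[[[-0.29, 0, -0.4], [0, 0, 0], 0.4], [[-0.32, 0, -0.37], [0, 0, 0], 0.4], [[-0.34, 0, -0.35], [0, 0, 0], 0.4], [[-0.37, 0, -0.33], [0, 0, 0], 0.4], [[-0.39, 0, -0.3], [0, 0, 0], 0.4]])

```text
clock: 6.2
position: [0.5757, -0.0608, 0.2428]
ee_rot: [0.029, 1.0, 0.0, -0.002]
ft_force: [-6.7, 5.8, -4.5]
grip_width: 0.514
```

>>> move_arm(moves=[[[0, 0, 0], [0, 0, 0], 0.4], [[0, 0, 0], [0, 0, 0], 0.4]])

```text
clock: 6.45
position: [0.5759, -0.0607, 0.2428]
ee_rot: [0.029, 1.0, 0.0, -0.002]
ft_force: [-6.4, 5.4, -3.3]
grip_width: 0.511
```

```bash
cat >> h.py <<'E'
H=np.array([.6775,-.0674,.121]);bx=np.array([.9982,-.0598,0])
def st():
    o=get_obs();g=o["position"]+R.from_quat(o["ee_rot"]).apply([0,0,-.0215])
    d=g-H;X=d@bx;a=np.degrees(np.arctan2(d[2],-X));f=o["ft_force"]
    # handle force of hand on lid = -f ; moment about axis opening
    hand=-(f);rad=np.hypot(X,d[2]);t=np.array([d[2],-X])/rad  # tangent (bx,z)
    tau=(hand@bx*t[0]+hand[2]*t[1])*rad
    print("t",o["clock"],"pos",o["position"].round(4),"r",rad.round(4),"phi",(a-14.2).round(2),"f",f.round(2),"tau",tau.round(3),"spring deg",np.degrees(tau/4).round(1),"w",o["grip_width"],"moment",o["torque"].round(2))
E
python3 -c "
from h import *
st()"
```

```text
t 6.45 pos [ 0.5759 -0.0607  0.2428] r 0.1758 phi 40.43 f [-6.45  5.45 -3.26] tau 1.301 spring deg 18.6 w 0.5108637043407296 moment [1.12 1.21 0.05]
```

>>> move_arm(moves=[[[-0.39, 0, -0.26], [0, 0, 0], 0.4], [[-0.4, 0, -0.23], [0, 0, 0], 0.4], [[0, 0, 0], [0, 0, 0], 0.4], [[0, 0, 0], [0, 0, 0], 0.4]])

```text
clock: 6.95
position: [0.5956, -0.0619, 0.2552]
ee_rot: [0.029, 1.0, 0.0, -0.002]
ft_force: [-6.0, 4.8, -1.8]
grip_width: 0.51
```

```bash
python3 -c "
from h import *
st()"
```

```text
t 6.95 pos [ 0.5956 -0.0619  0.2552] r 0.176 phi 48.02 f [-6.05  4.76 -1.79] tau 1.131 spring deg 16.2 w 0.5100534617514926 moment [1.19 1.45 0.05]
```

>>> move_arm(moves=[[[0, 0, 0], [0, 0, 0], 1], [[0, 0, 0], [0, 0, 0], 1], [[0, 0, 0], [0, 0, 0], 1], [[0, 0, 0], [0, 0, 0], 1], [[0, 0, 0], [0, 0, 0], 1]])

```text
clock: 7.58
position: [0.5967, -0.0627, 0.2554]
ee_rot: [0.03, 1.0, -0.0, 0.0]
ft_force: [-0.1, -0.9, 0.7]
grip_width: 1.001
```

```bash
python3 - <<'E'
from h import *
st()
a=camera("scene");cv2.imwrite("pics/s4.png",a[:,:,::-1])
cv2.imwrite("pics/c4.png",cv2.resize(a[70:220,160:340],(720,600),interpolation=2)[:,:,::-1])
def lidpt(phi,x,y,z):
    f=np.radians(phi);by=np.array([.0598,.9982,0])
    return H+bx*(x*np.cos(f)+z*-np.sin(f)*1)+by*y+np.array([0,0,1])*(-x*np.sin(f)+z*np.cos(f))
E
```

```text
t 7.575 pos [ 0.5967 -0.0627  0.2554] r 0.1756 phi 48.35 f [-0.13 -0.89  0.69] tau -0.044 spring deg -0.6 w 1.000520240452353 moment [0.01 0.02 0.01]
```

View pics/c4.png

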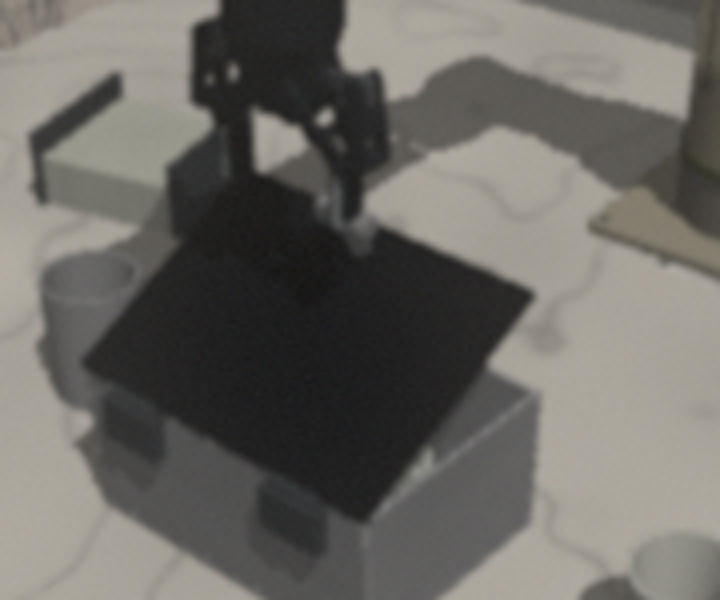

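The lid stands open with the gripper clear of it. Its front corner is at crop (533,296), the back corner at (362,522) and the far front corner at (255,178).

```bash
cat >> h.py <<'E'
by=np.array([.0598,.9982,0])
def lidpt(phi,x,y,z):
    f=np.radians(phi);return H+bx*(x*np.cos(f)+z*np.sin(f)*-1*-1*-1*-1*0+0)+bx*(z*np.sin(f)*-1)*-1*-1+by*y+np.array([0,0,1])*(-x*np.sin(f)+z*np.cos(f))
E
python3 - <<'E'
import re
s=open('h.py').read();i=s.index("    f=np.radians(phi)")
s=s[:i]+"    f=np.radians(phi);return H+bx*(x*np.cos(f)-z*np.sin(f)*-1*-1)+by*y+np.array([0,0,1])*(-x*np.sin(f)+z*np.cos(f))\n"
s=s.replace("*-1*-1)",")");open('h.py','w').write(s)
E
python3 - <<'E'
from h import *
# sign check: opening: lid -x goes up and towards +x ; lid z tilts towards -bx
for ph in (0,26,28,30,32,34,36):
    print(ph,*[proj("scene",lidpt(ph,*p)).round(1) for p in((-.194,.132,.004),(-.194,-.132,.004),(0,.132,.004),(-.17,0,.043))])
E
```

```text
0 [296.2 164.8] [227.2 132.6] [250.4 199.4] [254.5 139.8]
26 [294.2 141.6] [221.8 110.2] [250.9 199.2] [254.8 117.8]
28 [293.7 140.1] [221.  108.7] [250.9 199.2] [254.5 116.5]
30 [293.1 138.7] [220.1 107.3] [250.9 199.2] [254.1 115.3]
32 [292.4 137.4] [219.2 106. ] [251.  199.2] [253.7 114.1]
34 [291.7 136.1] [218.2 104.7] [251.  199.2] [253.2 113. ]
36 [291.  134.8] [217.2 103.4] [251.  199.2] [252.7 112. ]
```

>>> move_arm(moves=[[[0, 0, -1], [0, 0, 0], 1], [[0, 0, -1], [0, 0, 0], 1], [[0, 0, -1], [0, 0, 0], 1], [[0, 0, 0], [0, 0, 0], 1]])

```text
clock: 8.12
position: [0.5973, -0.0628, 0.3322]
ee_rot: [0.03, 1.0, 0.0, 0.002]
ft_force: [-0.2, -1.1, -0.7]
grip_width: 1.002
```

```bash
python3 - <<'E'
from h import *
a=camera("scene");cv2.imwrite("pics/s5.png",a[:,:,::-1])
b=camera("top")
A=cv2.resize(a[95:215,190:310],(600,600),interpolation=2)
cv2.imwrite("pics/c5.png",A[:,:,::-1])
E
```

```text
(no output)
```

View pics/c5.png

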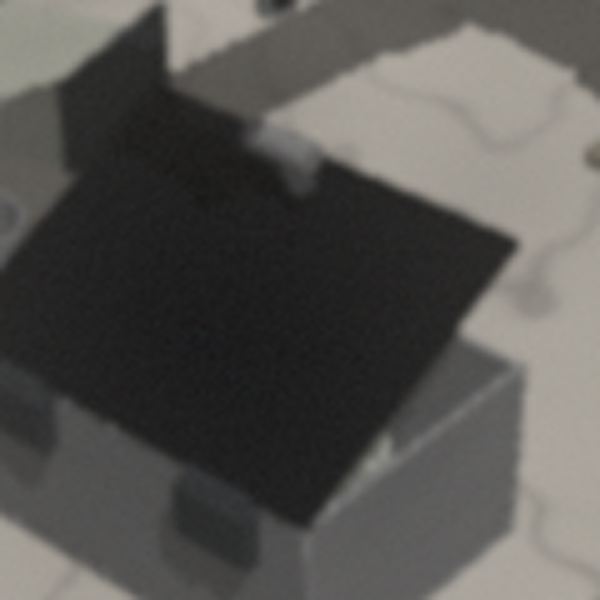

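The handle shows I had the lid-z sign wrong: the top face turns away from the robot. I'll correct the model and read the angle again.

```bash
sed -i 's/-z\*np.sin(f)/+z*np.sin(f)/' h.py; python3 - <<'E'
from h import *
for ph in (0,20,22,24,26,28,30,32,34):
    print(ph,*[proj("scene",lidpt(ph,*p)).round(1) for p in((-.194,.132,.008),(-.194,-.132,.008),(0,.132,.008),(-.17,0,.043))])
E
```

```text
0 [296.3 163.6] [227.1 131.4] [250.4 198.2] [254.5 139.8]
20 [294.6 145.8] [222.8 114.2] [249.7 198.9] [248.5 126.2]
22 [294.2 144.3] [222.1 112.7] [249.6 199. ] [247.6 125.1]
24 [293.7 142.7] [221.3 111.2] [249.5 199. ] [246.7 124.1]
26 [293.1 141.3] [220.5 109.8] [249.5 199.1] [245.7 123.1]
28 [292.5 139.9] [219.5 108.4] [249.4 199.2] [244.7 122.2]
30 [291.8 138.5] [218.6 107. ] [249.3 199.3] [243.6 121.3]
32 [291.  137.2] [217.6 105.7] [249.3 199.4] [242.5 120.5]
34 [290.2 136. ] [216.5 104.5] [249.2 199.5] [241.3 119.7]
```

>>> move_arm(moves=[[[1, 0.06, 0], [0, 0, 0], 1], [[1, 0, 0.3], [0, 0, 0], 1], [[0.18, 0, 0.9], [0, 0, 0], 1], [[0, 0, 1], [0, 0, 0], 1], [[0, 0, 1], [0, 0, 0], 1]])

```text
clock: 8.85
position: [0.5416, -0.0577, 0.2485]
ee_rot: [0.03, 1.0, 0.0, -0.001]
ft_force: [-0.3, -0.7, 0.5]
grip_width: 0.998
```

>>> move_arm(moves=[[[0, 0, 1], [0, 0, 0], 1], [[0, 0, 0.6], [0, 0, 0], 1], [[0, 0, 0], [0, 0, 0], 1], [[0, 0, 0], [0, 0, 0], 0.6], [[0, 0, 0], [0, 0, 0], 0.4]])

```text
clock: 9.48
position: [0.5428, -0.0579, 0.2112]
ee_rot: [0.03, 1.0, 0.0, 0.001]
ft_force: [-0.1, -0.6, 0.1]
grip_width: 0.611
```

>>> move_arm(moves=[[[0, 0, 0], [0, 0, 0], 0.4], [[0, 0, 0], [0, 0, 0], 0.4], [[0, 0, 0], [0, 0, 0], 0.4]])

```text
clock: 9.85
position: [0.5422, -0.058, 0.2105]
ee_rot: [0.03, 1.0, 0.0, -0.0]
ft_force: [-4.4, -1.0, 2.9]
grip_width: 0.509
```

```bash
python3 -c "
from h import *
st();a=camera('scene')
A=cv2.resize(a[70:190,190:310],(600,600),interpolation=2)
cv2.imwrite('pics/c6.png',A[:,:,::-1])
"
```

```text
t 9.85 pos [ 0.5422 -0.058   0.2105] r 0.1753 phi 25.1 f [-4.43 -0.96  2.94] tau 0.086 spring deg 1.2 w 0.5094698656968241 moment [-0.07  0.72  0.04]
```

View pics/c6.png

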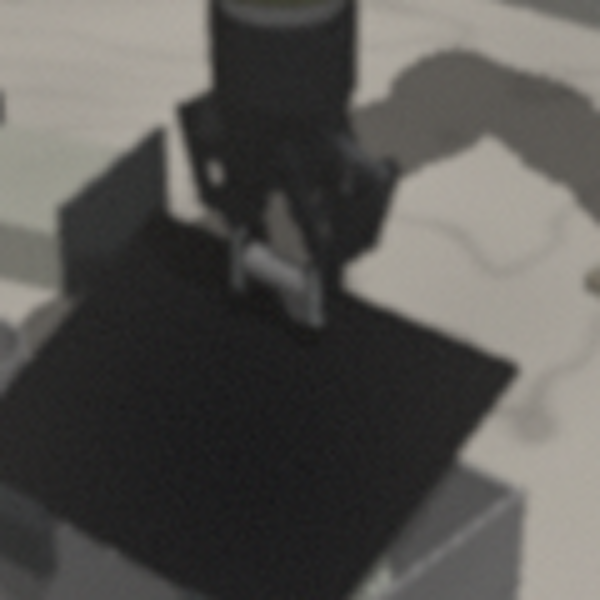

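Re-gripped square on the bar, with fingers at crop (240,260) and (320,300). The lid had settled at about 25°, so I'll raise it to about 52° loaded.

>>> move_arm(moves=[[[-0.32, 0, -0.36], [0, 0, 0], 0.4], [[-0.34, 0, -0.34], [0, 0, 0], 0.4], [[-0.36, 0, -0.31], [0, 0, 0], 0.4], [[-0.38, 0, -0.29], [0, 0, 0], 0.4], [[-0.4, 0, -0.26], [0, 0, 0], 0.4]])

```text
clock: 10.52
position: [0.5871, -0.0606, 0.2488]
ee_rot: [0.03, 1.0, -0.0, -0.001]
ft_force: [-6.6, -0.5, -6.8]
grip_width: 0.511
```

>>> move_arm(moves=[[[-0.42, 0, -0.23], [0, 0, 0], 0.4], [[-0.43, 0, -0.2], [0, 0, 0], 0.4], [[0, 0, 0], [0, 0, 0], 0.4], [[0, 0, 0], [0, 0, 0], 0.4]])

```text
clock: 11.02
position: [0.6083, -0.0619, 0.2596]
ee_rot: [0.03, 1.0, -0.0, -0.001]
ft_force: [-6.9, -0.8, -2.6]
grip_width: 0.508
```

```bash
python3 -c "
from h import *
st()"
```

```text
t 11.025 pos [ 0.6083 -0.0619  0.2596] r 0.1745 phi 52.36 f [-6.88 -0.78 -2.56] tau 1.27 spring deg 18.2 w 0.5079677662304661 moment [-0.16  1.36  0.02]
```

>>> move_arm(moves=[[[0, 0, 0], [0, 0, 0], 1], [[0, 0, 0], [0, 0, 0], 1], [[0, 0, 0], [0, 0, 0], 1], [[0, 0, -1], [0, 0, 0], 1], [[0, 0, -1], [0, 0, 0], 1]])

```text
clock: 11.65
position: [0.6085, -0.0617, 0.3108]
ee_rot: [0.03, 1.0, 0.0, 0.0]
ft_force: [0.9, 0.5, 0.9]
grip_width: 1.0
```

>>> move_arm(moves=[[[0, 0, -1], [0, 0, 0], 1], [[0, 0, 0], [0, 0, 0], 1]])

```text
clock: 11.9
position: [0.6094, -0.0619, 0.3372]
ee_rot: [0.03, 1.0, 0.0, 0.002]
ft_force: [-0.5, 0.2, -0.5]
grip_width: 0.998
```

```bash
python3 -c "
from h import *
st();a=camera('scene');np.save('pics/s7.npy',a)
A=cv2.resize(a[95:215,190:310],(600,600),interpolation=2)
cv2.imwrite('pics/c7.png',A[:,:,::-1])
"
```

```text
t 11.9 pos [ 0.6094 -0.0619  0.3372] r 0.2473 phi 59.74 f [-0.54  0.16 -0.5 ] tau 0.165 spring deg 2.4 w 0.9981921986887891 moment [0.01 0.03 0.  ]
```

View pics/c7.png

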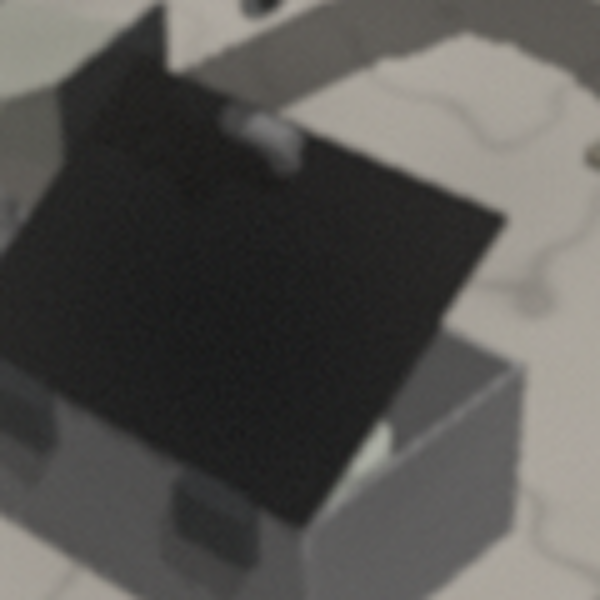

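Lid standing free: front corner at crop (507,217), bar at (262,128), which suggests about 32°. I'll let it stand for more than a second and refine numerically from edge lines, including a top view from the side.

>>> move_arm(moves=[[[0, 1, -0.3], [0, 0, 0], 1], [[0, 1, 0], [0, 0, 0], 1], [[0, 1, 0], [0, 0, 0], 1], [[0, 1, 0], [0, 0, 0], 1], [[0, 1, 0], [0, 0, 0], 1]])

```text
clock: 12.58
position: [0.6156, 0.0639, 0.3413]
ee_rot: [0.03, 1.0, -0.0, -0.001]
ft_force: [0.0, -1.3, 0.2]
grip_width: 1.003
```

>>> move_arm(moves=[[[0, 1, 0], [0, 0, 0], 1], [[0, 1, 0], [0, 0, 0], 1], [[0, 1, 0], [0, 0, 0], 1], [[0, 1, 0], [0, 0, 0], 1], [[0, 1, 0], [0, 0, 0], 1]])

```text
clock: 13.2
position: [0.6233, 0.1893, 0.3423]
ee_rot: [0.03, 1.0, -0.0, -0.0]
ft_force: [0.8, 0.3, 0.8]
grip_width: 1.004
```

```bash
python3 - <<'E'
from h import *
print(get_obs()["clock"],get_obs()["position"])
a=camera("scene");b=camera("top");np.save("pics/s8.npy",a);np.save("pics/t8.npy",b)
L=cv2.resize(b[155:255,240:375],(540,400),interpolation=2)
A=cv2.resize(a[95:215,190:268],(260,400),interpolation=2)
cv2.imwrite("pics/c8.png",np.hstack([L,A])[:,:,::-1])
E
```

```text
13.2 [0.62334659 0.18932633 0.34227389]
```

View pics/c8.png

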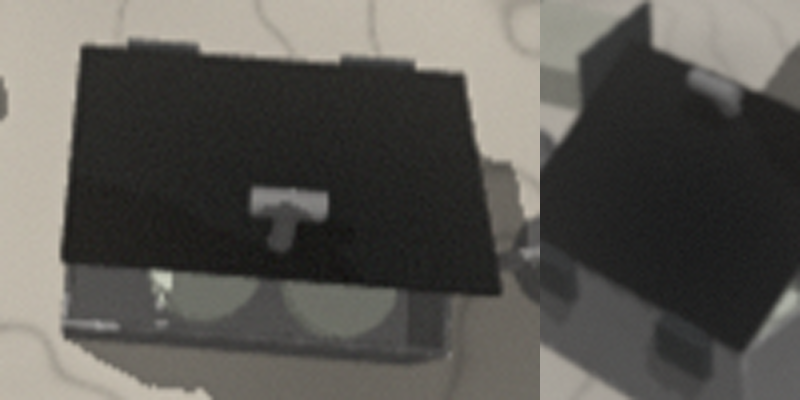

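```bash
python3 - <<'E'
from h import *
p,e=tri((311.9,205.6),(242.0,121.2));d=p-H;X=d@bx
print(p,e,"phi",np.degrees(np.arctan2(d[2],-X))-14.2,"r",np.hypot(X,d[2]))
p,e=tri((255.1,220.1),(291.0,138.0));d=p-H;X=d@bx
print(p,e,"phi",np.degrees(np.arctan2(d[2],-X))+2.36*-1+0,"r",np.hypot(X,d[2]))
for ph in(26,28,30,32,34,36):print(ph,*[proj("top",lidpt(ph,*q)).round(1) for q in((-.194,.132,.008),(-.194,-.132,.008),(-.17,0,.043))])
print([proj("top",lidpt(0,*q)).round(1) for q in((-.194,.132,.008),(-.194,-.132,.008),(-.17,0,.043))])
E
```

```text
[ 0.56068002 -0.05998297  0.24776977] 0.00268159386497744 phi 33.08207118252356 r 0.17254575504706068
[0.5262607  0.07348438 0.22865559] 0.0017640922820199184 phi 31.675650019676368 r 0.1923422028600659
26 [254.3 225.7] [362.9 234.3] [310.4 213.8]
28 [254.4 224.1] [363.6 232.7] [310.8 211.8]
30 [254.5 222.4] [364.3 231. ] [311.1 209.8]
32 [254.6 220.5] [365.  229.2] [311.5 207.7]
34 [254.7 218.6] [365.7 227.4] [311.8 205.6]
36 [254.8 216.6] [366.4 225.4] [312.2 203.4]
[array([253.9, 237.8]), array([353.8, 245.7]), array([305.9, 231.5])]
```

Both views give about 33° (31.7–33.5), held from t≈11.2 to 13.3 s. That's a bit high, so as I re-grip for the second lift I'll press it down a few degrees first.

>>> move_arm(moves=[[[0.4, -1, 0], [0, 0, 0], 1], [[0.4, -1, 0], [0, 0, 0], 1], [[0.4, -1, 0], [0, 0, 0], 1], [[0.4, -1, 0], [0, 0, 0], 1], [[0.4, -1, 0], [0, 0, 0], 1]])

```text
clock: 13.92
position: [0.5657, 0.0647, 0.3427]
ee_rot: [0.03, 1.0, -0.0, 0.0]
ft_force: [0.8, -0.7, -0.6]
grip_width: 0.998
```

>>> move_arm(moves=[[[0, -1, 0], [0, 0, 0], 1], [[0, -1, 0], [0, 0, 0], 1], [[0, -1, 0], [0, 0, 0], 1], [[0, -1, 0], [0, 0, 0], 1], [[0, -1, 0.3], [0, 0, 0], 1]])

```text
clock: 14.55
position: [0.5587, -0.0601, 0.3355]
ee_rot: [0.03, 1.0, -0.0, 0.001]
ft_force: [0.7, 0.0, -0.4]
grip_width: 0.999
```

>>> move_arm(moves=[[[0, 0, 0.7], [0, 0, 0], 1], [[0, 0, 0.8], [0, 0, 0], 1], [[0, 0, 0], [0, 0, 0], 1]])

```text
clock: 14.92
position: [0.5578, -0.0577, 0.2957]
ee_rot: [0.029, 1.0, 0.0, -0.002]
ft_force: [-1.0, -0.2, 0.8]
grip_width: 1.0
```

>>> move_arm(moves=[[[0, 0, 0.9], [0, 0, 0], 1], [[-0.04, -0.03, 0.9], [0, 0, 0], 1], [[0, 0, 0.9], [0, 0, 0], 1], [[0, 0, 0], [0, 0, 0], 1], [[0, 0, 0], [0, 0, 0], 0.6]])

```text
clock: 15.55
position: [0.5601, -0.0594, 0.2313]
ee_rot: [0.03, 1.0, 0.0, 0.001]
ft_force: [0.7, 0.2, 0.7]
grip_width: 0.821
```

>>> move_arm(moves=[[[0, 0, 0], [0, 0, 0], 0.4], [[0, 0, 0], [0, 0, 0], 0.4], [[0, 0, 0], [0, 0, 0], 0.4], [[0, 0, 0], [0, 0, 0], 0.4]])

```text
clock: 16.05
position: [0.5594, -0.0594, 0.2306]
ee_rot: [0.03, 1.0, 0.0, 0.0]
ft_force: [-4.6, 1.2, 5.8]
grip_width: 0.509
```

```bash
python3 -c "
from h import *
st()"
```

```text
t 16.05 pos [ 0.5594 -0.0594  0.2306] r 0.1766 phi 33.72 f [-4.58  1.17  5.76] tau -0.073 spring deg -1.0 w 0.5086671130614485 moment [0.32 0.84 0.  ]
```

>>> move_arm(moves=[[[0.16, 0, 0.15], [0, 0, 0], 0.4], [[0.15, 0, 0.15], [0, 0, 0], 0.4], [[0.15, 0, 0.16], [0, 0, 0], 0.4], [[0, 0, 0], [0, 0, 0], 0.4], [[0, 0, 0], [0, 0, 0], 0.4]])

```text
clock: 16.68
position: [0.5485, -0.0587, 0.2193]
ee_rot: [0.03, 1.0, 0.0, 0.001]
ft_force: [-1.0, 2.3, 5.0]
grip_width: 0.511
```

```bash
python3 -c "
from h import *
st()"
```

```text
t 16.675 pos [ 0.5485 -0.0587  0.2193] r 0.1763 phi 28.6 f [-0.97  2.32  4.98] tau -0.511 spring deg -7.3 w 0.5105662655658645 moment [ 0.34  0.26 -0.  ]
```

>>> move_arm(moves=[[[0.2, 0, 0.23], [0, 0, 0], 0.4], [[0.19, 0, 0.24], [0, 0, 0], 0.4], [[0, 0, 0], [0, 0, 0], 0.4], [[0, 0, 0], [0, 0, 0], 0.4]])

```text
clock: 17.18
position: [0.5387, -0.0581, 0.2073]
ee_rot: [0.03, 1.0, 0.0, 0.0]
ft_force: [-0.3, 2.8, 4.6]
grip_width: 0.512
```

```bash
python3 -c "
from h import *
st()"
```

```text
t 17.175 pos [ 0.5387 -0.0581  0.2073] r 0.176 phi 23.57 f [-0.27  2.81  4.61] tau -0.595 spring deg -8.5 w 0.5120501048790059 moment [0.42 0.01 0.03]
```

>>> move_arm(moves=[[[0, 0, 0], [0, 0, 0], 1], [[0, 0, 0], [0, 0, 0], 1], [[0, 0, 0], [0, 0, 0], 1], [[0, 0, -1], [0, 0, 0], 1], [[0, 0, -1], [0, 0, 0], 1]])

```text
clock: 17.8
position: [0.538, -0.0585, 0.2571]
ee_rot: [0.03, 1.0, -0.0, -0.0]
ft_force: [0.2, 0.3, 0.5]
grip_width: 0.999
```

>>> move_arm(moves=[[[0, 0, -1], [0, 0, 0], 1], [[0, 0, -1], [0, 0, 0], 1], [[0, 0, -0.6], [0, 0, 0], 1], [[0, 0, 0], [0, 0, 0], 1]])

```text
clock: 18.3
position: [0.5386, -0.0584, 0.3223]
ee_rot: [0.03, 1.0, 0.0, 0.001]
ft_force: [0.5, -0.2, -0.6]
grip_width: 1.0
```

```bash
cat >> h.py <<'E'
def lidmeas(a):
    "front-left corner of the lid and side-edge slope, from line fits to the dark mask (scene view)"
    g=cv2.GaussianBlur(a.max(2),(3,3),0).astype(float)
    return g
E
python3 - <<'E'
from h import *
print(get_obs()["clock"],get_obs()["position"])
a=camera("scene");np.save("pics/s9.npy",a)
def fl(a):
    # sub-pixel end of the dark lid along rows -> side edge; along cols -> front edge
    g=a.max(2).astype(float);E=[]
    for v in range(150,185):
        r=g[v,225:330];k=[i for i in range(1,len(r)) if r[i-1]<45<=r[i]]
        if k:i=k[0];E.append((225+i-1+(45-r[i-1])/(r[i]-r[i-1]),v))
    T=[]
    for u in range(262,286):
        c=g[95:190,u];k=[i for i in range(1,len(c)) if c[i]<60<=c[i-1]]
        if k:i=k[-1];T.append((u,95+i-(60-c[i])/(c[i-1]-c[i])))
    f=lambda P:cv2.fitLine(np.float32(P),cv2.DIST_HUBER,0,.01,.01).ravel()
    l,t=f(E),f(T);s=np.linalg.solve(np.c_[l[:2],-t[:2]],t[2:]-l[2:])
    return (l[2:]+s[0]*l[:2]).round(2),(l[0]/l[1]).round(3)
for n,x in(("25ish",cv2.imread("pics/s5.png")[:,:,::-1]),("33",np.load("pics/s7.npy")),("33",np.load("pics/s8.npy")),("now",a)):print(n,*fl(x))
A=cv2.resize(a[95:215,190:310],(600,600),interpolation=2);cv2.imwrite("pics/c9.png",A[:,:,::-1])
E
```

```text
18.3 [ 0.53861882 -0.05842662  0.32228394]
25ish [291.66 142.7 ] -0.692
33 [288.95 137.85] -0.599
33 [289.23 137.94] -0.61
now [290.24 140.12] -0.64
```

Interpolating between the earlier pictures, the lid now stands at about 29.5°. I'll wait out the hold and recheck before the second lift.

>>> move_arm(moves=[[[0, 0, 0], [0, 0, 0], 1], [[0, 0, 0], [0, 0, 0], 1], [[0, 0, 0], [0, 0, 0], 1], [[0, 0, 0], [0, 0, 0], 1], [[0, 0, 0], [0, 0, 0], 1]])

```text
clock: 18.98
position: [0.5383, -0.0583, 0.3218]
ee_rot: [0.03, 1.0, 0.0, -0.0]
ft_force: [-0.1, -0.1, -0.2]
grip_width: 1.002
```

>>> move_arm(moves=[[[0, 0, 0], [0, 0, 0], 1], [[0, 0, 0], [0, 0, 0], 1], [[0, 0, 0], [0, 0, 0], 1], [[0, 0, 0], [0, 0, 0], 1], [[0, 0, 0], [0, 0, 0], 1]])

```text
clock: 19.6
position: [0.5383, -0.0583, 0.3218]
ee_rot: [0.03, 1.0, 0.0, 0.0]
ft_force: [0.3, -0.4, -0.1]
grip_width: 0.998
```

```bash
python3 - <<'E'
from h import *
a=camera("scene");b=np.load("pics/s9.npy")
print(get_obs()["clock"],"mean abs diff on lid",np.abs(a[95:215,190:310].astype(int)-b[95:215,190:310]).mean(), np.abs(np.load("pics/s7.npy")[95:215,190:310].astype(int)-b[95:215,190:310]).mean())
E
```

```text
19.65 mean abs diff on lid 1.2355555555555555 4.840208333333333
```

>>> move_arm(moves=[[[-0.5, -0.02, 0.5], [0, 0, 0], 1], [[0, 0, 0.9], [0, 0, 0], 1], [[0, 0, 0.9], [0, 0, 0], 1], [[0, 0, 0.9], [0, 0, 0], 1], [[0, 0, 0.7], [0, 0, 0], 1]])

```text
clock: 20.27
position: [0.5507, -0.0596, 0.2224]
ee_rot: [0.03, 1.0, -0.0, -0.001]
ft_force: [-0.3, 0.4, -1.1]
grip_width: 1.001
```

>>> move_arm(moves=[[[0, 0, 0], [0, 0, 0], 1], [[0, 0, 0], [0, 0, 0], 0.6], [[0, 0, 0], [0, 0, 0], 0.4], [[0, 0, 0], [0, 0, 0], 0.4], [[0, 0, 0], [0, 0, 0], 0.4]])

```text
clock: 20.9
position: [0.5508, -0.0591, 0.2247]
ee_rot: [0.03, 1.0, 0.0, 0.0]
ft_force: [-3.3, 3.6, 5.2]
grip_width: 0.51
```

```bash
python3 -c "
from h import *
st()"
```

```text
t 20.9 pos [ 0.5508 -0.0591  0.2247] r 0.1784 phi 30.4 f [-3.33  3.59  5.2 ] tau -0.217 spring deg -3.1 w 0.509697800943095 moment [ 0.49  0.53 -0.11]
```

```bash
python3 -c "
import numpy as np
a=np.radians(44.6+3.72*np.arange(13));print(np.c_[7.016*np.diff(np.cos(a)),-7.016*np.diff(np.sin(a))].round(2).tolist())"
```

```text
[[-0.33, -0.31], [-0.35, -0.29], [-0.37, -0.27], [-0.38, -0.24], [-0.4, -0.22], [-0.41, -0.19], [-0.42, -0.16], [-0.43, -0.14], [-0.44, -0.11], [-0.45, -0.08], [-0.45, -0.05], [-0.45, -0.02]]
```

>>> move_arm(moves=[[[-0.33, 0.03, -0.31], [0, 0, 0], 0.4], [[-0.35, 0, -0.29], [0, 0, 0], 0.4], [[-0.37, 0, -0.27], [0, 0, 0], 0.4], [[-0.38, 0, -0.24], [0, 0, 0], 0.4], [[-0.4, 0, -0.22], [0, 0, 0], 0.4]])

```text
clock: 21.52
position: [0.5953, -0.0615, 0.257]
ee_rot: [0.03, 1.0, 0.0, -0.002]
ft_force: [-9.6, 1.6, -0.5]
grip_width: 0.51
```

>>> move_arm(moves=[[[-0.41, 0, -0.19], [0, 0, 0], 0.4], [[-0.42, 0, -0.16], [0, 0, 0], 0.4], [[-0.43, 0, -0.14], [0, 0, 0], 0.4], [[0, 0, 0], [0, 0, 0], 0.4]])

```text
clock: 22.02
position: [0.6274, -0.0634, 0.2696]
ee_rot: [0.03, 1.0, 0.0, -0.001]
ft_force: [-9.2, 2.9, 2.4]
grip_width: 0.511
```

```bash
python3 -c "
from h import *
st()"
```

```text
t 22.025 pos [ 0.6274 -0.0634  0.2696] r 0.1774 phi 59.35 f [-9.24  2.9   2.35] tau 1.48 spring deg 21.2 w 0.5112189034073524 moment [0.57 1.9  0.02]
```

>>> move_arm(moves=[[[-0.44, 0, -0.11], [0, 0, 0], 0.4], [[-0.45, 0, -0.08], [0, 0, 0], 0.4], [[-0.45, 0, -0.05], [0, 0, 0], 0.4], [[0, 0, 0], [0, 0, 0], 0.4], [[0, 0, 0], [0, 0, 0], 0.4]])

```text
clock: 22.65
position: [0.6609, -0.0654, 0.2761]
ee_rot: [0.03, 1.0, 0.0, -0.001]
ft_force: [-6.9, 3.3, 4.0]
grip_width: 0.509
```

```bash
python3 -c "
from h import *
st()"
```

```text
t 22.65 pos [ 0.6609 -0.0654  0.2761] r 0.1774 phi 70.4 f [-6.92  3.29  4.05] tau 1.187 spring deg 17.0 w 0.5094012185902489 moment [0.4  1.57 0.  ]
```

>>> move_arm(moves=[[[-0.37, 0, -0.03], [0, 0, 0], 0.4], [[-0.37, 0, 0], [0, 0, 0], 0.4], [[0, 0, 0], [0, 0, 0], 0.4], [[0, 0, 0], [0, 0, 0], 0.4]])

```text
clock: 23.15
position: [0.6795, -0.0665, 0.277]
ee_rot: [0.03, 1.0, 0.0, -0.001]
ft_force: [-7.3, 1.8, 5.3]
grip_width: 0.507
```

```bash
python3 -c "
from h import *
st()"
```

```text
t 23.15 pos [ 0.6795 -0.0665  0.277 ] r 0.1775 phi 76.44 f [-7.3   1.76  5.34] tau 1.323 spring deg 18.9 w 0.5074353300256242 moment [ 0.4   1.52 -0.  ]
```

>>> move_arm(moves=[[[-0.18, 0, 0.01], [0, 0, 0], 0.4], [[0, 0, 0], [0, 0, 0], 0.4], [[0, 0, 0], [0, 0, 0], 1], [[0, 0, 0], [0, 0, 0], 1], [[0, 0, 0], [0, 0, 0], 1]])

```text
clock: 23.78
position: [0.6844, -0.0669, 0.2762]
ee_rot: [0.03, 1.0, -0.0, 0.0]
ft_force: [-0.0, 0.6, -0.6]
grip_width: 0.998
```

>>> move_arm(moves=[[[0, 0, -0.8], [0, 0, 0], 1], [[0, 0, -1], [0, 0, 0], 1], [[0, 0, -1], [0, 0, 0], 1], [[0, 0, -1], [0, 0, 0], 1], [[0, 0, 0], [0, 0, 0], 1]])

```text
clock: 24.4
position: [0.6849, -0.0672, 0.3732]
ee_rot: [0.03, 1.0, -0.0, 0.002]
ft_force: [-0.7, 0.1, -1.2]
grip_width: 1.001
```

>>> move_arm(moves=[[[0, 1, 0], [0, 0, 0], 1], [[0, 1, 0], [0, 0, 0], 1], [[0, 1, 0], [0, 0, 0], 1], [[0, 1, 0], [0, 0, 0], 1], [[0, 1, 0], [0, 0, 0], 1]])

```text
clock: 25.02
position: [0.6917, 0.0593, 0.3707]
ee_rot: [0.03, 1.0, -0.0, -0.0]
ft_force: [0.8, 0.3, -0.2]
grip_width: 1.0
```

>>> move_arm(moves=[[[0, 1, 0], [0, 0, 0], 1], [[0, 1, 0], [0, 0, 0], 1], [[0, 1, 0], [0, 0, 0], 1], [[0, 1, 0], [0, 0, 0], 1], [[0, 1, 0], [0, 0, 0], 1]])

```text
clock: 25.65
position: [0.6992, 0.1845, 0.3713]
ee_rot: [0.03, 1.0, 0.0, 0.0]
ft_force: [1.1, -0.2, -0.8]
grip_width: 0.997
```

```bash
python3 - <<'E'
from h import *
print(get_obs()["clock"],get_obs()["position"],get_obs()["ft_force"])
a=camera("scene");b=camera("top")
L=cv2.resize(b[155:255,240:375],(540,400),interpolation=2)
A=cv2.resize(a[75:195,190:268],(260,400),interpolation=2)
cv2.imwrite("pics/c10.png",np.hstack([L,A])[:,:,::-1]);np.save("pics/s10.npy",a)
for ph in(52,56,60,64,68):
  print(ph,*[proj("top",lidpt(ph,*q)).round(1) for q in((-.194,.132,0),(-.194,-.132,0),(-.194,.132,.008),(-.17,0,.043))],*[proj("scene",lidpt(ph,*q)).round(1) for q in((-.194,.132,.008),(-.194,-.132,.008),(-.17,0,.043))])
E
```

```text
25.65 [0.69923212 0.18446703 0.37126645] [ 1.0742876  -0.18694996 -0.84070008]
52 [255.8 200.7] [370.8 209.6] [256.  197.6] [314.7 183.8] [280.5 128.1] [204.5  96. ] [228.8 116.3]
56 [256.2 195.4] [371.9 204.4] [256.4 192.1] [315.2 178.5] [277.8 127.2] [201.3  94.9] [225.6 116.4]
60 [256.6 189.8] [373.  198.8] [256.8 186.5] [315.7 173.2] [274.8 126.7] [197.9  94.1] [222.3 116.8]
64 [257.  184.1] [374.  193.1] [257.2 180.6] [316.2 167.9] [271.6 126.6] [194.3  93.7] [218.9 117.6]
68 [257.4 178.2] [374.8 187.3] [257.7 174.7] [316.6 162.6] [268.3 126.8] [190.6  93.6] [215.3 118.7]
```

View pics/c10.png

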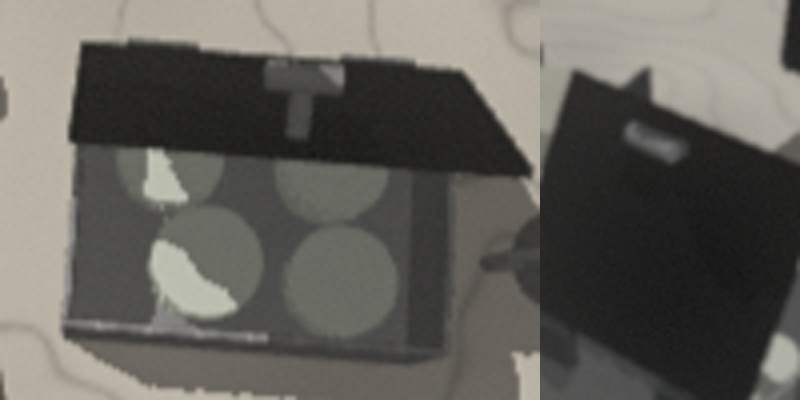

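Top view gives front-edge corners at (257,190) and (373,199) and the bar at (316,174), so about 60°. The scene view gives about 58°. Next: check the lid is holding still and the neighbours are untouched, then hand in.

>>> move_arm(moves=[[[0, 0, 0], [0, 0, 0], 1], [[0, 0, 0], [0, 0, 0], 1], [[0, 0, 0], [0, 0, 0], 1], [[0, 0, 0], [0, 0, 0], 1], [[0, 0, 0], [0, 0, 0], 1]])

```text
clock: 26.38
position: [0.6992, 0.1826, 0.3714]
ee_rot: [0.03, 1.0, 0.0, 0.0]
ft_force: [-0.1, -0.4, 0.3]
grip_width: 1.001
```

```bash
python3 - <<'E'
from h import *
a=camera("scene").astype(int);b=np.load("pics/s10.npy");z=cv2.imread("pics/scene0.png")[:,:,::-1]
D=lambda p,q,r:round(np.abs(p[r].astype(int)-q[r]).mean(),2)
print("lid still",D(a,b,np.s_[75:215,190:300]))
for n,r in(("cup",np.s_[200:245,315:350]),("jar",np.s_[225:278,275:312]),("pitcher",np.s_[132:172,168:196])):print(n,D(a,z,r))
print(get_obs()["ft_force"],get_obs()["clock"]);print(hand_in())
E
```

```text
lid still 1.88
cup 10.29
jar 7.28
pitcher 19.2
[0.53358385 0.27516905 0.05679022] 26.425
the job is handed in; nothing more can be done
None
```

The lid is handed in standing by itself at about 59–60°, after holding by itself at about 30° for over a second. The job took 26.4 s of the 61 s allowed.

- **First stage:** The first two releases settled at about 25° and 33°. I then pressed the lid down slightly, and it settled at about 29.5°. The robot was clear of it there for about 2 s, and pictures 1.3 s apart showed no movement.
- **Second stage:** I raised the lid to about 78° under load and let go. The top view reads about 60° and the scene view about 58°. It looked unchanged 0.7 s later, with the gripper well clear.
- **Forces:** The wrist force read at most about 10 N in the samples I took, and the grip was set to 20 N.
- **Force and camera disagreed once:** The force reading predicted 32° for the first release, but the camera showed about 25°. I went by the camera.
- **Neighbours not confirmed:** The picture comparison for the cup, jar and pitcher differed from the start (10, 7 and 19 grey levels, against about 2 for the still lid). Changed shadows and the raised lid or arm in view may explain that, but I did not check it before handing in. The tool stayed above their heights over them, and I felt no unexpected contact.

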